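# Load a gear through the spring flap of a deburring bay

## Robot

A 6-joint arm with a two-finger parallel gripper is mounted at the origin on the work surface. World frame = base frame: x ahead of the robot, y to its left, z up, the work surface at z = 0. Lengths are in m, angles in degrees, forces in N, time in s.
With the tool pointing down it reaches from about 0.25 to 0.725 m from the base axis. Payload 9.7 kg.
Tool frame: the origin (TCP) lies where the fingers leave the gripper's body, on its centre line; the fingertips stand 73 mm ahead of it and the grasp point (between the pads) lies 54 mm ahead of it; y points along the fingers, x is the direction in which the jaws open and shut, and the axes are right-handed (so a half turn about y gives the same grasp; the last joint's range is limited). The gripper opens to 85 mm and grips with 20 to 120 N. Pads are 22 mm wide; open, the fingers measure 114 mm over their backs; the gripper's body (76 mm by 85 mm) begins 54 mm behind the grasp point. The pads swing forward as they close: fully open they stand 13 mm farther back than shut.
Start: joints at [0, 4.979, 10.078, 95.1, 0, 90], TCP at [0.55, -0, 0.304] pointing down, gripper open.
Joint ranges: [-179.16, 179.16], [-48.56, 103.87], [-65.8, 70.77], [-126.05, 130.52], [-82.76, 87.17], [-180, 180]. Speed limits (degrees/s): [127.2, 127.2, 147.25, 180, 180, 180].

## Interface

Orientations are given as [roll, pitch, yaw] about the fixed x, y, z axes, in that order (R = Rz(yaw) Ry(pitch) Rx(roll)).
In Python, from workcell import sensors, imaging, bot, models gives the robot as it stands.
- The arm moves only by the tool arm_command, never from a script. Its argument "rows" is one flat list of numbers, 7 for each row, row after row: the shift along the tool's x, y, z in cm, then the turn, a rotation vector about the tool's x, y, z in degrees, then the gripper's target within -1 to 1 (fully open at 1, half-way at 0, shut at -1). A call has 1 to 12 rows; each row is the pose to reach, as a shift and turn from the pose commanded when the call began, along the tool's axes at that moment; what a row does not reach only later rows make up. A row lasts 1/12 s, in which the tool goes at most 41.7 mm and 7.16 degrees, less where a joint would pass 70% of its speed; a pose out of reach is approached as far as the arm can. A call with a gripper value outside its range is refused whole. The fingers move at their own pace and stop on an object; "force" is the grip in N (left out, the last holds). Time passes only in rows, so rows that repeat a pose let the fingers close. It gives the time, the measured TCP pose, the force and the opening at its end, in the units of the state.
- sensors.get_obs(): the state, without advancing time (a new reading comes with each control period).
- imaging.camera(name): name is "scene" or "side" or "wrist"; returns a dict with "pixels" (384x512x3 uint8, blue, green, red), "z_map" (384x512 float32, m along the optical axis (not along the pixel's ray), 0 where there is no reading), "camera_matrix" (3x3 intrinsics, pixels), "world_from_camera" (4x4, takes a point from camera to world coordinates). Camera axes: x right, y up, looking along -z (the intrinsics and any distortion apply to the point x, -y, -z); pixel columns grow to the right and rows downward; lengths in m; the calibration is good to about 2 mm. A picture is of the moment at which its call begins.
- bot.job_done(): hands the job in, once; it reports no verdict.
Trained networks look in the newest picture that a camera, given by its name, has taken for a name from the list of things; names that differ only in an ending like _2 or _b are one class to them, and where a whole thing is asked for, a point or a joint stands for the part that bears it (a point fixed in the world has none). Each returns a list of dicts, best first, with "conf" (0 to 1); they miss things now and then, are a little off and sometimes report something else, mostly with a low value. They report only what shows in the picture. A call takes as long as a camera call. They do not tell look-alikes from the thing itself.
- models.search_frame(thing, camera): "extent" ([centre column, centre row, width, height] in pixels, round what is visible of it).
- models.spot_point(thing, camera): "location" ([column, row] in pixels: a listed point, or the origin of a listed thing).
The state is a dict: "time": time; "q": joint angles; "qd": joint speeds; "joint_efforts": joint torques, N m; "ee_pos": TCP position; "tcp_rot": TCP orientation; "wrist_force": force on the tool from outside, world axes, zero at the start; "torque": the same for the moment, N m; "opening": finger opening in m.
Only numpy, scipy, OpenCV 4.12 (cv2) and the standard library are available. Lean on these libraries where they do the work, as an engineer would, in place of code of your own. Each camera call takes 0.05 s, during which the arm holds its last target.

## Task

Pick up the green gear by its square steel arbor, stand it on the plate in front of the deburring bay and push it in through the orange spring flap, along the channel, until it just rests against the rubber stop inside; leave it there so that the flap swings shut behind it. The stop is set somewhere different each time and only clamped by friction, so feel for it and do not shove it back; be gentle with the bay and do not disturb the other things on the bench.

Things in the scene. Friction and masses are not known exactly. Their poses are not given: they have to be found in the camera images.
- gear: Green toothed gear lying flat, 50 mm across the teeth, 16 mm thick, 0.2 kg, with a bare steel square arbor 16 x 16 mm standing up from its centre, from 16 to 76 mm above its underside. Origin: centre of the underside; z up along the arbor; x and y square to the arbor's faces. It slides flat on the table or the bay's plate.
- bay: Low grey bench fixture with a clear roof, fixed. Origin: on the table under the middle of its doorway; x points level inwards along the channel, y to the left looking in, z up. A flat base plate 6 mm thick, 94 mm wide, runs from x = -90 to +250 mm and is the floor of the channel, which is straight, 72 mm wide, with walls 28 mm high. Behind x = 195 mm is a closed block 40 mm high.
- apron (a point): On top of the base plate (6 mm above the table), 48 mm before the doorway on the centre line: the open apron where the gear is set down, flush with the channel's floor.
- slot_end (a point): Closed end of the slot in the roof, on the centre line, 160 mm past the doorway, at the roof's top. The roof lies 34 to 38 mm above the table. The slot, 30 mm wide and open at the doorway, lets the arbor through, so the gear can enter only by the doorway while the gripper stays above the roof.
- stop_range (a point): On the channel floor, 123 mm past the doorway: the nearest place for the face of the rubber stop (66 mm wide, top 23 mm above the table, square to the channel). The real face lies 0 to 40 mm further in, different each time and not measured, so the gear's centre ends 98 to 138 mm past the doorway. The stop is held by friction only: a push over 10 N slides it back.
- flap (a joint): Orange spring flap in the doorway: 0 shut, 1.5 rad fully open. 64 x 4 x 23 mm, on an upright hinge at the doorway's left (bay x 0, y +33 mm), it swings only inwards. Spring 0.06 N m shut to 0.13 N m open: some 2 to 5 N on a gear pushed in along the centre, back and to the right; it can tilt the arbor in a weak grip. It swings shut by itself behind the gear once the gear's centre is over 85 mm past the doorway.
- flap_edge (a point): Middle of the free edge of the orange flap, 20 mm above the table, 66 mm from the hinge axis.
- wheel: Bystander: green-tyred wheel with a black hub lying flat, 70 mm across, 24 mm high. Origin: centre of the underside.
- battery: Bystander: grey and black battery pack lying flat, 80 x 45 x 26 mm. Origin: centre of the underside.
- motor: Bystander: black and green motor block with a short steel shaft, 55 x 38 x 30 mm. Origin: centre of the underside.
- pod: Bystander: red switch box with a grey button, 50 x 36 x 28 mm. Origin: centre of the underside.
- spare: Bystander: plain black gear lying flat without an arbor, 60 mm across, 12 mm thick. Origin: centre of the underside.
- strut: Bystander: aluminium angle strip, 25 x 200 x 25 mm, long side along its y. Origin: middle of its underside.
Mind the look-alikes: they are no part of the job. Leave any brown or pink look-alike of the gear alone.

How it is judged (in metres and radians):
On the way:
1. the gear stands in the doorway and holds the flap well open (value of joint flap above 0.6 rad and x of gear in the frame of bay between 0 and 0.09 m and contact force between gear and flap above 0.5 N), for 0.2 s.
At the end, for the whole second after the job is handed in: The gear stands flat on the channel floor (tilt under 0.08 rad, underside within 3 mm of the floor), arbor within 12 mm of the centre line, its rim within 3 mm of the rubber stop, at rest and released, and the flap is shut behind it (under 0.06 rad) (x of gear in the frame of stop between -0.028 and -0.022 m and y of gear in the frame of bay between -0.012 and 0.012 m and z of gear in the frame of bay below 0.009 m and angle between gear's own z axis and vertical below 0.08 rad and value of joint flap below 0.06 rad and linear speed of gear below 0.01 m/s); the robot touches nothing.
It fails at once if the stop is shoved more than 4 mm from where it was set (distance of stop from where it was at the start of the episode above 0.004 m).
It fails at once if the gear is forced against the flap with more than 18 N (contact force between gear and flap above 18 N).
It fails at once if the gear is rammed or pressed against the bay (plate, walls, roof, flap and stop together) with more than 60 N (contact force between gear and bay above 60 N).
It fails at once if the hand or arm pushes the bay with more than 15 N (contact force between any of the fingers, the arm and bay above 15 N).
It fails at once if another thing on the bench is moved more than 20 mm (distance of any of wheel, battery, motor, pod, spare, strut from where it was at the start of the episode above 0.02 m).
It also fails if it takes over 53 s, if anything falls off the work surface, if the arm or the gripper's body presses on something with over 40 N, if the wrist force passes 120 N, or if a joint passes its speed limit or range.

## Working session

There is one attempt and no reset: what is moved stays moved. The work goes in short steps, Python scripts to look and compute and a tool call to move; the robot and the scene stay as the last step left them, time stands still between calls to the robot, and variables do not carry over. Pictures are saved under pics/ and viewed, and the job is handed in when it is done.

Besides the shell and the picture viewer there is one more tool, called after "Request:" by a JSON object that holds its "api" and its "payload", one argument or row to a line. arm_command: Moves the arm, as the interface text tells. Its arguments: {"type":"object","properties":{"rows":{"type":"array","items":{"type":"number"}},"force":{"type":"number"}},"required":["rows"]}

```bash
ls; mkdir -p pics; cat > h.py <<'E'
import numpy as np, cv2
from workcell import sensors, imaging, bot, models
def shot(c,fn=None):
    d=imaging.camera(c)
    if fn: cv2.imwrite('pics/'+fn,d['pixels'])
    return d
def ray(d,u,v):
    K=d['camera_matrix'];T=d['world_from_camera']
    r=np.array([(u-K[0,2])/K[0,0],-(v-K[1,2])/K[1,1],-1.])
    return T[:3,3],T[:3,:3]@r
def onz(d,u,v,z):
    o,r=ray(d,u,v);return o+r*(z-o[2])/r[2]
def dep(d,u,v):
    o,r=ray(d,u,v);return o+r*d['z_map'][int(round(v)),int(round(u))]
def proj(d,p):
    K=d['camera_matrix'];T=d['world_from_camera']
    c=T[:3,:3].T@(np.array(p)-T[:3,3]);return K[0,0]*c[0]/-c[2]+K[0,2],K[1,1]*-c[1]/-c[2]+K[1,2]
E
python3 - <<'E'
from h import *
print(sensors.get_obs())
for c in ['scene','side','wrist']:
    d=shot(c,c+'0.png'); print(c,d['camera_matrix'].round(1).tolist(),d['world_from_camera'].round(3).tolist())
    for t in ['gear','bay','flap','wheel','battery','motor','pod','spare','strut']:
        print(t,[(np.round(x['extent']).tolist(),round(x['conf'],2)) for x in models.search_frame(t,c)][:4])
    for t in ['gear','bay','apron','slot_end','stop_range','flap_edge']:
        print('pt',t,[(np.round(x['location'],1).tolist(),round(x['conf'],2)) for x in models.spot_point(t,c)][:4])
E
```

```text
pics
{'time': 0.0, 'q': array([ 9.50487845e-04,  5.01201640e+00,  1.00332178e+01,  9.51000919e+01,
       -7.96805860e-04,  8.99993001e+01]), 'qd': array([ 0.04395222, -0.02167375,  0.09329177,  0.02587871,  0.0718795 ,
        0.03585813]), 'joint_efforts': array([ 7.68234549e-04, -5.20392072e+01,  4.64802504e+01,  1.63646933e-02,
        2.23589603e-05, -6.77332673e-05]), 'ee_pos': array([5.49860170e-01, 6.16788613e-06, 3.03163144e-01]), 'tcp_rot': array([-9.00007958e+01,  7.88905299e-02,  1.65042016e-03]), 'wrist_force': array([ 0.28017812, -0.20910705, -0.33066299]), 'torque': array([ 0.0176959 ,  0.05131205, -0.00479764]), 'opening': 0.08546493524212743}
scene [[392.5, 0.0, 258.4], [0.0, 392.5, 190.6], [0.0, 0.0, 1.0]] [[0.777, -0.495, 0.388, 0.951], [0.629, 0.613, -0.478, -0.562], [-0.001, 0.615, 0.788, 0.975], [0.0, 0.0, 0.0, 1.0]]
gear [([349.0, 151.0, 13.0, 19.0], 0.69), ([322.0, 160.0, 17.0, 22.0], 0.61), ([326.0, 198.0, 16.0, 22.0], 0.52)]
bay [([250.0, 249.0, 103.0, 96.0], 0.68), ([185.0, 320.0, 27.0, 18.0], 0.6)]
flap [([229.0, 223.0, 6.0, 8.0], 0.61)]
wheel [([285.0, 15
[... 1510 characters left out ...]
t_end [([237.6, 161.0], 0.7)]
pt stop_range [([251.8, 172.3], 0.73)]
pt flap_edge [([290.1, 172.4], 0.36)]
wrist [[265.5, 0.0, 255.6], [0.0, 265.5, 190.5], [0.0, 0.0, 1.0]] [[1.0, 0.001, 0.001, 0.55], [-0.002, 0.949, 0.316, 0.082], [-0.001, -0.316, 0.949, 0.373], [0.0, 0.0, 0.0, 1.0]]
gear [([350.0, 74.0, 47.0, 43.0], 0.57)]
bay [([277.0, 256.0, 228.0, 92.0], 0.72), ([218.0, 259.0, 9.0, 14.0], 0.3)]
flap []
wheel []
battery []
motor []
pod []
spare []
strut []
pt gear [([342.8, 74.4], 0.79)]
pt bay [([217.7, 245.3], 0.55)]
pt apron [([189.5, 248.0], 0.66)]
pt slot_end [([324.2, 273.8], 0.75)]
pt stop_range [([298.1, 260.1], 0.63)]
pt flap_edge [([217.7, 273.7], 0.39), ([218.1, 245.8], 0.15)]
```

```bash
python3 - <<'E'
from h import *
a=cv2.imread('pics/scene0.png');b=cv2.imread('pics/side0.png')
cv2.imwrite('pics/scene0c.png',cv2.resize(a[110:350,110:410],None,fx=2.6,fy=2.5,interpolation=2))
cv2.imwrite('pics/side0c.png',cv2.resize(b[110:340,120:370],None,fx=3,fy=2.6,interpolation=2))
E
```

```text
(no output)
```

View pics/scene0c.png

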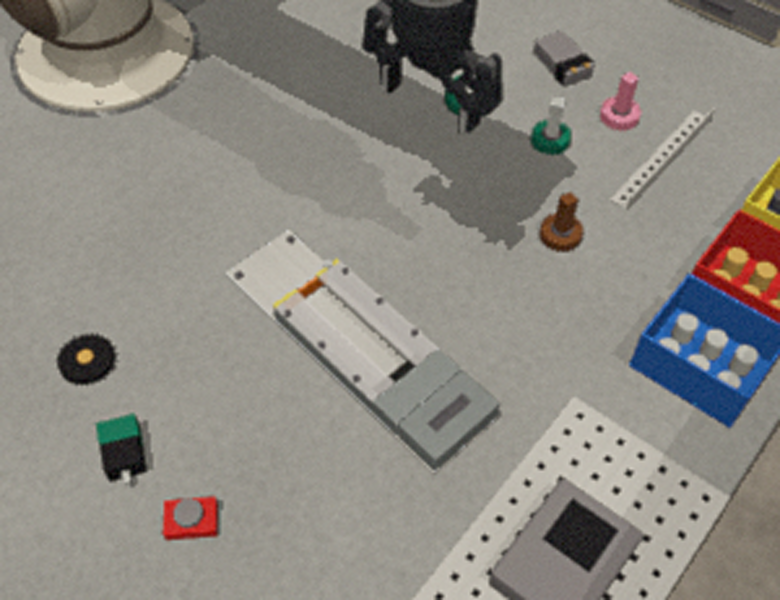

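View pics/side0c.png

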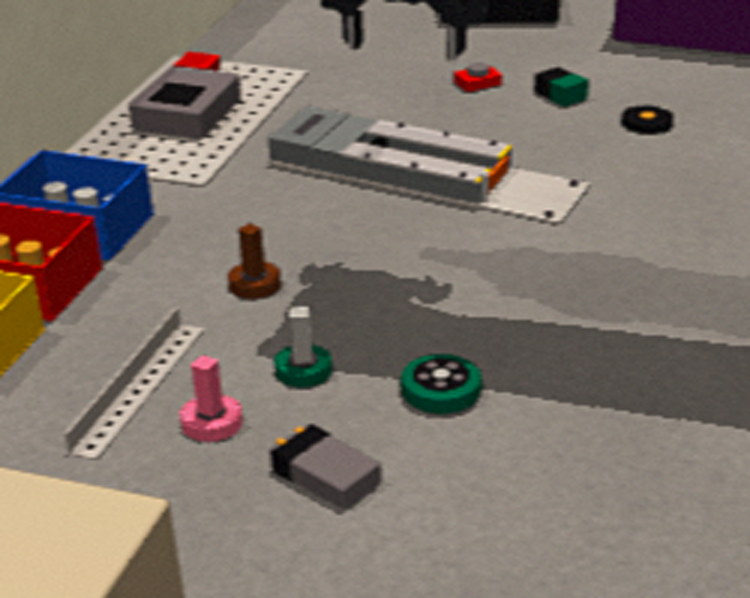

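View pics/wrist0.png

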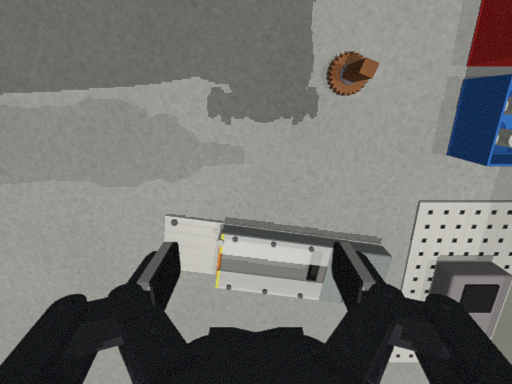

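```bash
python3 - <<'E'
from h import *
S=shot('scene');D=shot('side');W=shot('wrist')
def tri(*l):
    A=np.zeros((3,3));b=np.zeros(3)
    for d,(u,v) in l:
        o,r=ray(d,u,v);r/=np.linalg.norm(r);P=np.eye(3)-np.outer(r,r);A+=P;b+=P@o
    return np.linalg.solve(A,b)
print('gear S',onz(S,321,165.2,0),'D',onz(D,220.5,254.7,0))
for n,z,s,si,w in [('bay',0,(228.6,228.9),(283.6,183.3),(217.7,245.3)),('apron',.006,(219,218.8),(297.8,181.1),(189.5,248)),('slot',.038,(266.5,260.1),(237.6,161),(324.2,273.8)),('stopr',.006,(255.1,256.8),(251.8,172.3),(298.1,260.1))]:
    print(n,onz(S,*s,z).round(4),onz(D,*si,z).round(4),onz(W,*w,z).round(4),'tri',tri((S,s),(D,si),(W,w)).round(4))
for k,(d,bx) in {'s':(S,[300,135,345,175]),'d':(D,[200,220,245,265])}.items():
    x0,y0,x1,y1=bx
    cv2.imwrite(f'pics/crop_{k}.png',cv2.resize(d['pixels'][y0:y1,x0:x1],None,fx=10,fy=10,interpolation=2))
w=W['pixels'][200:310,150:410]
cv2.imwrite('pics/crop_w.png',cv2.resize(w,None,fx=3,fy=3,interpolation=2))
E
```

```text
gear S [0.5664129  0.24197535 0.        ] D [0.56846677 0.24550026 0.        ]
bay [ 0.4937 -0.1369  0.    ] [ 0.495 -0.134  0.   ] [ 0.4892 -0.1344  0.    ] tri [ 0.4924 -0.1353 -0.001 ]
apron [ 0.4509 -0.131   0.006 ] [ 0.4526 -0.1499  0.006 ] [ 0.4456 -0.1357  0.006 ] tri [ 0.4504 -0.1332  0.0135]
slot [ 0.655  -0.1633  0.038 ] [ 0.659  -0.1666  0.038 ] [ 0.6514 -0.1605  0.038 ] tri [ 0.6548 -0.1625  0.0383]
stopr [ 0.614  -0.1615  0.006 ] [ 0.6093 -0.1616  0.006 ] [ 0.6173 -0.1578  0.006 ] tri [ 0.6136 -0.1608  0.0048]
```

View pics/crop_s.png

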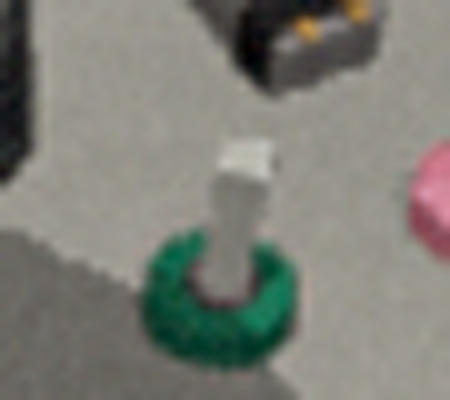

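View pics/crop_d.png

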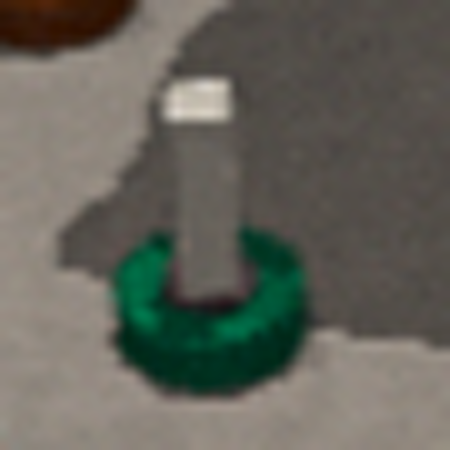

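View pics/crop_w.png

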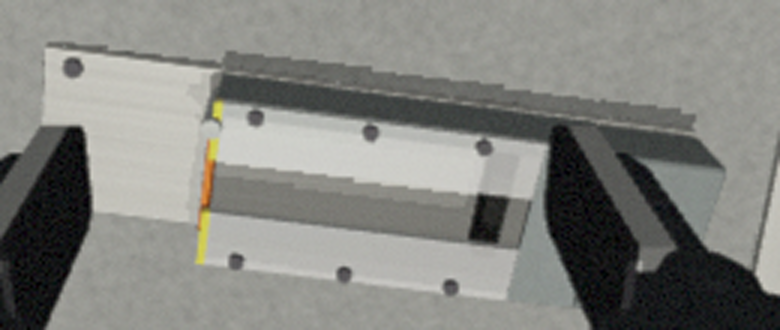

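Three look-alikes: green gear with a steel arbor at scene (322,160) / side (221,243); brown at scene (326,198); pink at scene (349,151). The green one with the bare steel arbor is the gear, and both crops confirm it. The black stop shows in the slot near wrist (312,272). Next I go above the gear for a closer look.

Request:
{"api": "arm_command", "payload": {
  "rows": [0.6,1.5,8,0,0,0,1,1.2,3,16,0,0,0,1,1.7,4,24.4,0,0,0,1,1.7,4,24.4,0,0,0,1,1.7,4,24.4,0,0,0,1,1.7,4,24.4,0,0,0,1,1.7,4,24.4,0,0,0,1,1.7,4,24.4,0,0,0,1,1.7,4,24.4,0,0,0,1]
}}

```text
time: 3.3
ee_pos: [0.5669, 0.244, 0.2638]
tcp_rot: [-90.0, 0.0, 0.0]
wrist_force: [1.3, 0.6, 0.4]
opening: 0.0855
```

```bash
python3 - <<'E'
from h import *
W=shot('wrist','w1.png');o=sensors.get_obs();print(o['time'],o['ee_pos'],o['tcp_rot'])
S=shot('scene','s1.png')
print([(x['location'],x['conf']) for x in models.spot_point('gear','wrist')],[onz(W,*x['location'],0) for x in models.spot_point('gear','wrist')])
u,v=map(int,models.spot_point('gear','wrist')[0]['location'])
c=W['pixels'][v-50:v+50,u-50:u+50]; cv2.imwrite('pics/w1c.png',cv2.resize(c,None,fx=6,fy=6,interpolation=2)); print(u-50,v-50)
for t in ['apron','bay','slot_end','stop_range']: print(t,[(np.round(x['location'],1),x['conf']) for x in models.spot_point(t,'scene')])
cv2.imwrite('pics/s1c.png',cv2.resize(S['pixels'][195:305,190:310],None,fx=6,fy=5,interpolation=2))
E
```

```text
3.35 [0.56706893 0.24336448 0.26411111] [-9.00100381e+01 -9.58399993e-03 -2.31807962e-02]
[([326.6, 255.7], 0.82), ([264.0, 178.3], 0.76)] [array([0.66859937, 0.11573209, 0.        ]), array([0.57743562, 0.2314684 , 0.        ])]
276 205
apron []
bay [(array([228.7, 227.2]), 0.66)]
slot_end [(array([267.5, 259.8]), 0.7)]
stop_range [(array([256.3, 259.4]), 0.87)]
```

View pics/w1c.png

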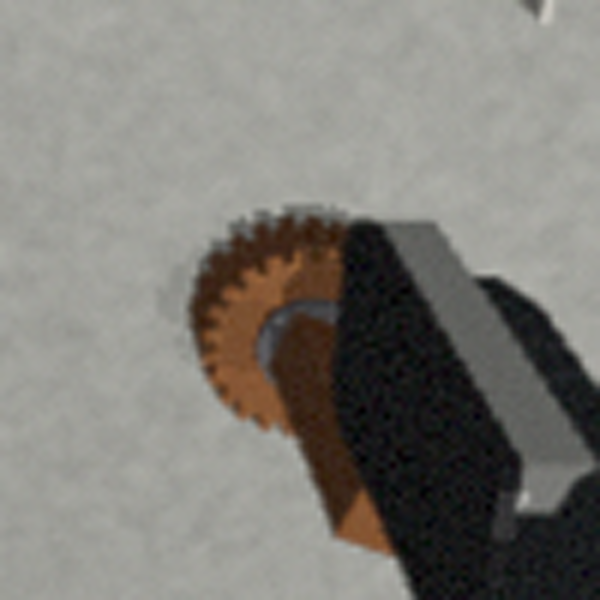

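View pics/s1c.png

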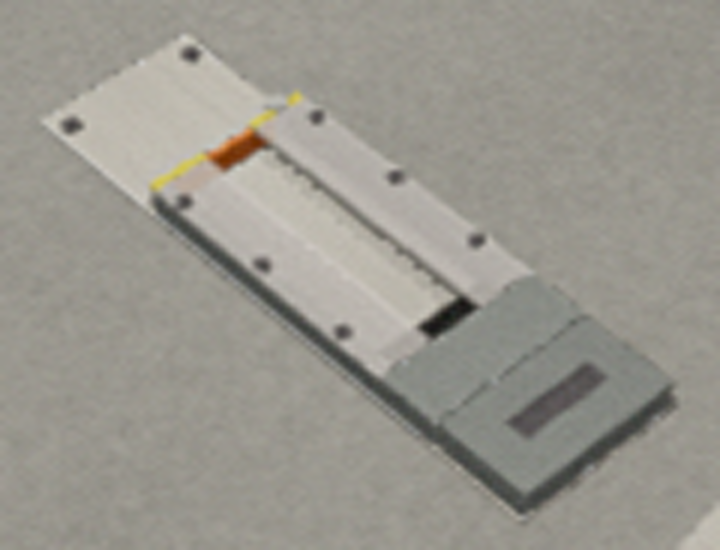

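```bash
python3 - <<'E'
from h import *
W=cv2.imread('pics/w1.png')
c=W[110:230,200:330]; cv2.imwrite('pics/w1d.png',cv2.resize(c,None,fx=6,fy=5,interpolation=2))
E
```

```text
(no output)
```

View pics/w1d.png

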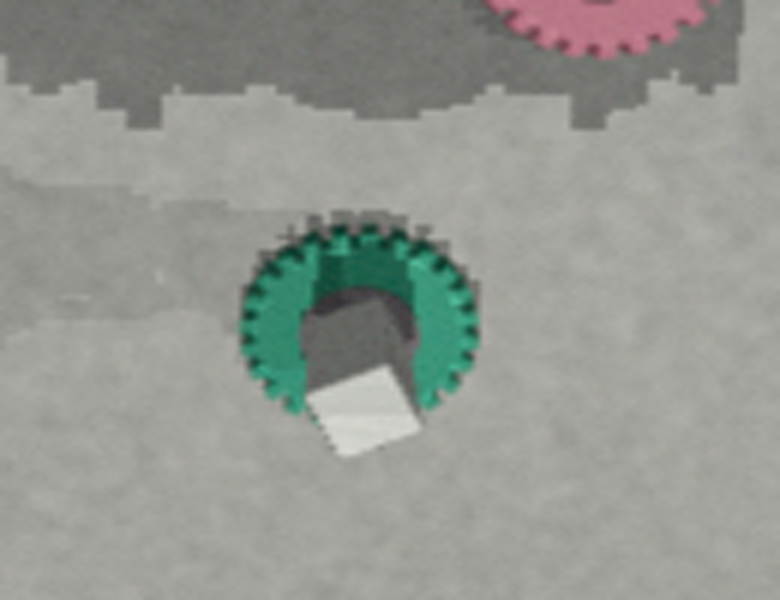

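```bash
python3 - <<'E'
from h import *
W=shot('wrist')
P=[onz(W,200+x/6,110+y/5,.076) for x,y in [(306,398),(388,365),(422,430),(347,458)]]
P=np.array(P);print(P.round(4),P.mean(0))
for i in range(4):
    e=P[(i+1)%4]-P[i];print(np.hypot(*e[:2]),np.degrees(np.arctan2(e[1],e[0])))
print(onz(W,200+242/6,110+322/5,.016),onz(W,200+478/6,110+322/5,.016))
b=W['pixels'].astype(int);m=((b[...,1]>b[...,2]+40)).astype(np.uint8)
ys,xs=np.nonzero(m[110:230,200:330]);pts=np.array([xs+200,ys+110]).T
h=cv2.convexHull(pts.astype(np.int32)); Q=np.array([onz(W,*p[0],.016)[:2] for p in h]);print(Q.min(0),Q.max(0))
E
```

```text
[[0.5622 0.2405 0.076 ]
 [0.5761 0.2475 0.076 ]
 [0.5821 0.2336 0.076 ]
 [0.5692 0.2274 0.076 ]] [0.57241599 0.23727392 0.076     ]
0.01555229956835191 26.762392579588308
0.015190336844430772 -66.95133923998411
0.014243126561779706 -154.50531301929482
0.01484696680477511 118.03120565413724
[0.54805182 0.24056001 0.016     ] [0.59662171 0.24045366 0.016     ]
[0.54748978 0.21758413] [0.59591634 0.26467938]
```

Request:
{"api": "arm_command", "payload": {
  "rows": [0.1,2,-0.2,0,-7,0,0,0.3,4,-0.4,0,-14,0,0,0.5,6,-0.6,0,-20,0,0,0.5,7.5,-0.6,0,-26,0,0,0.5,7.5,-0.6,0,-26,0,0,0.5,7.5,-0.6,0,-26,0,0,0.5,7.5,-0.6,0,-26,0,0]
}}

```text
time: 4.38
ee_pos: [0.5723, 0.2381, 0.1902]
tcp_rot: [-90.0, -0.1, 25.8]
wrist_force: [0.3, 0.2, 0.8]
opening: 0.0429
```

```bash
python3 - <<'E'
from h import *
W=shot('wrist','w2.png');o=sensors.get_obs();print(o['time'],o['ee_pos'],o['tcp_rot'],o['opening'])
print([proj(W,(.5722,.2378,z)) for z in (0,.016,.076)])
E
```

```text
4.4333 [0.57240493 0.23822675 0.19047581] [-90.00577758  -0.1142165   25.84213982] 0.04283657175766971
[(np.float64(255.14846155646592), np.float64(186.44011988929535)), (np.float64(255.13425181010732), np.float64(191.43043206176193)), (np.float64(255.0617410063817), np.float64(216.89545707594624))]
```

View pics/w2.png

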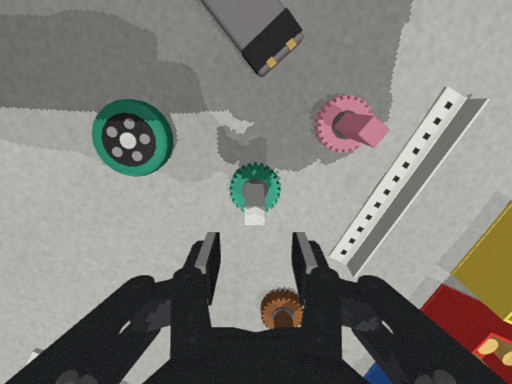

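The green gear's arbor top sits at (255,216), matching the predicted (255,217), and its faces are square to the jaws. I'll descend and grip.

Request:
{"api": "arm_command", "payload": {
  "rows": [0,3,0,0,0,0,0,0,6,0,0,0,0,0,0,8,0,0,0,0,0,0,8,0,0,0,0,0,0,8,0,0,0,0,0,0,8,0,0,0,0,-1,0,8,0,0,0,0,-1,0,8,0,0,0,0,-1,0,8,0,0,0,0,-1,0,8,0,0,0,0,-1,0,8,0,0,0,0,-1],
  "force": 80
}}

```text
time: 5.35
ee_pos: [0.5728, 0.2384, 0.1111]
tcp_rot: [-90.0, -0.2, 26.0]
wrist_force: [-0.2, -0.5, 6.6]
opening: 0.0147
```

```bash
python3 - <<'E'
from h import *
o=sensors.get_obs();print(o['time'],o['ee_pos'],o['tcp_rot'],o['opening'],o['wrist_force'])
E
```

```text
5.35 [0.57281408 0.23839251 0.11107005] [-90.00761382  -0.18973108  25.99135154] 0.01474568597289083 [-0.24629882 -0.53115692  6.56703156]
```

Request:
{"api": "arm_command", "payload": {
  "rows": [0,-4,0,0,0,0,-1,0,-8,0,0,0,0,-1,-1.6,-11,-1.5,0,5,0,-1,-4.4,-13,-4.2,0,11,0,-1,-7.2,-13,-7,0,17,0,-1,-10,-13,-9.8,0,23,0,-1,-12.8,-13,-12.6,0,29,0,-1,-15.6,-13,-15.4,0,35.5,0,-1,-18.4,-13,-18.2,0,35.5,0,-1,-21.2,-13,-21,0,35.5,0,-1,-24,-13,-23.8,0,35.5,0,-1,-26,-13,-26,0,35.5,0,-1]
}}

```text
time: 6.35
ee_pos: [0.4509, -0.1119, 0.2397]
tcp_rot: [-90.0, -0.1, -9.6]
wrist_force: [0.4, 0.9, -2.0]
opening: 0.0149
```

```bash
python3 - <<'E'
from h import *
W=shot('wrist','w3.png');o=sensors.get_obs();print(o['time'],o['ee_pos'],o['tcp_rot'],o['opening'],o['wrist_force'])
for t in ['apron','bay','slot_end','stop_range','flap_edge']: print(t,[(np.round(x['location'],1),round(x['conf'],2)) for x in models.spot_point(t,'wrist')])
E
```

```text
6.4 [ 0.45019373 -0.11496639  0.2397392 ] [-9.01412137e+01 -5.48982507e-02 -9.67704205e+00] 0.01469184541469615 [-0.69990632 -2.85241841 -2.4160415 ]
apron [(array([254.1, 192.4]), 0.68)]
bay [(array([292.6, 186.3]), 0.85)]
slot_end [(array([449.1, 197.2]), 0.94)]
stop_range [(array([395.4, 187.2]), 0.92), (array([257.2, 219.9]), 0.42)]
flap_edge [(array([296.7, 218.9]), 0.65)]
```

View pics/w3.png

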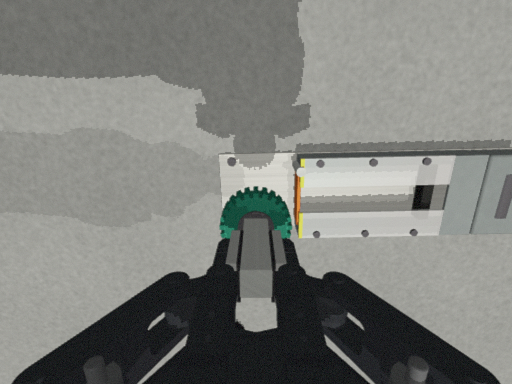

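Request:
{"api": "arm_command", "payload": {
  "rows": [0,0,0,0,0,0,-1,0,0,0,0,0,0,-1,0,0,0,0,0,0,-1,0,0,0,0,0,0,-1]
}}

```text
time: 6.98
ee_pos: [0.4525, -0.1091, 0.2388]
tcp_rot: [-90.0, 0.0, -9.4]
wrist_force: [-0.1, -0.0, -1.2]
opening: 0.0149
```

```bash
python3 - <<'E'
from h import *
W=shot('wrist','w4.png');o=sensors.get_obs();print(o['time'],o['ee_pos'],o['tcp_rot'],o['opening'],o['wrist_force'])
np.savez('w4.npz',**W)
c=W['pixels'][140:250,205:365]; cv2.imwrite('pics/w4a.png',cv2.resize(c,None,fx=5,fy=5,interpolation=2))
c=W['pixels'][140:250,352:512]; cv2.imwrite('pics/w4b.png',cv2.resize(c,None,fx=5,fy=5,interpolation=2))
E
```

```text
7.0333 [ 0.45241746 -0.10922836  0.23881778] [-8.99978602e+01  8.62090327e-03 -9.45156097e+00] 0.015117865466934327 [ 0.32577114  0.93493912 -1.26008031]
```

View pics/w4a.png

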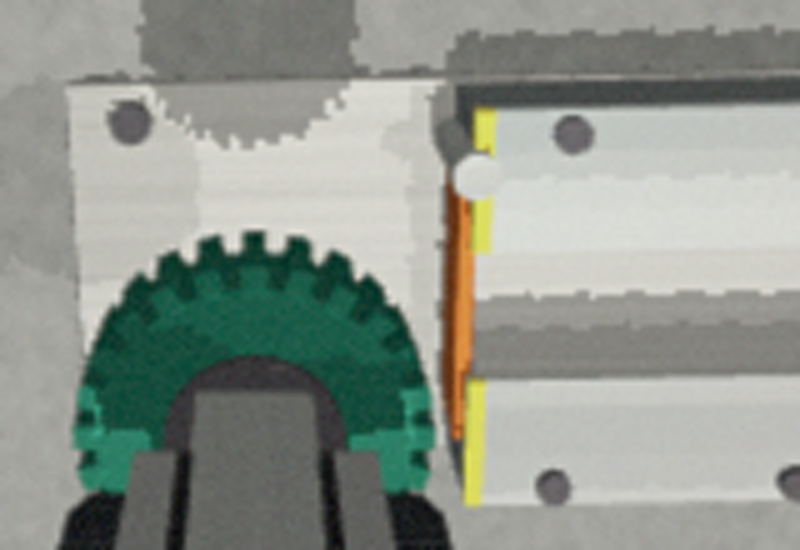

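View pics/w4b.png

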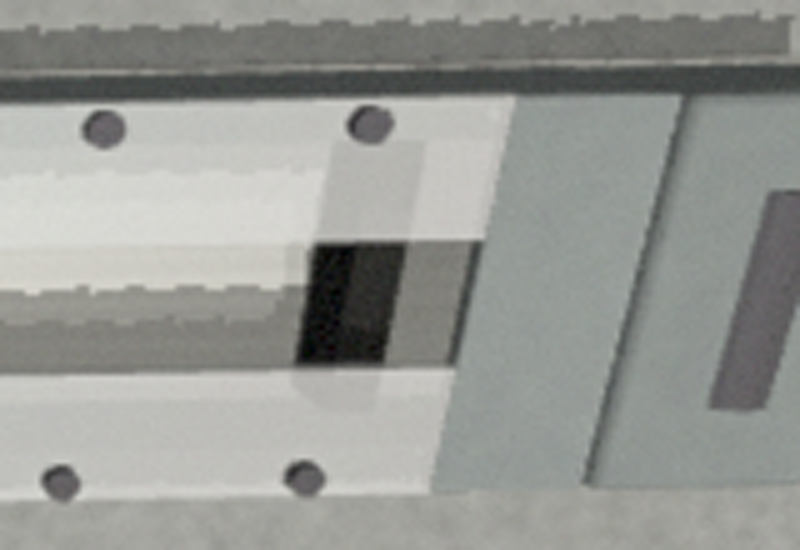

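```bash
cat > fit.py <<'E'
from h import *
from scipy.optimize import least_squares
W=dict(np.load('w4.npz'))
A=lambda x,y,z:onz(W,205+x/5,140+y/5,z)[:2]
B=lambda x,y,z:onz(W,352+x/5,140+y/5,z)[:2]
L=[] # pt, axis, value
for p in [A(520,252,.038),A(790,248,.038),B(100,245,.038),B(480,241,.038)]: L.append((p,1,.015))
for p in [A(520,378,.038),A(790,374,.038),B(100,371,.038),B(450,367,.038)]: L.append((p,1,-.015))
for p in [A(80,85,.006),A(250,83,.006),A(440,80,.006)]: L.append((p,1,.047))
for p in [A(69,100,.006),A(74,200,.006),A(80,300,.006)]: L.append((p,0,-.09))
for p in [B(484,241,.038),B(461,365,.038)]: L.append((p,0,.160))
for p in [A(474,110,.038),A(472,245,.038),A(468,385,.038),A(464,500,.038)]: L.append((p,0,0.))
def f(s):
    c,q=np.cos(s[2]),np.sin(s[2]);R=np.array([[c,q],[-q,c]])
    return [ (R@(p-s[:2]))[a]-v for p,a,v in L]
s=least_squares(f,[.49,-.135,-.16],loss='soft_l1',f_scale=.002)
print(s.x[:2],np.degrees(s.x[2]));print((np.array(f(s.x))*1000).round(1))
c,q=np.cos(s.x[2]),np.sin(s.x[2]);R=np.array([[c,q],[-q,c]])
print('cam bay',R@(W['world_from_camera'][:2,3]-s.x[:2]),W['world_from_camera'][2,3])
for n,p in dict(stop_front_bottom=[B(312,245,.006),B(297,362,.006)],front_top=[B(352,245,.023),B(342,362,.023)],back_top=[B(405,245,.023),B(386,362,.023)],rubber_through_front=[B(332,145,.023)]).items(): print(n,[(R@(x-s.x[:2])).round(4) for x in p])
E
python3 fit.py
```

```text
[ 0.49505401 -0.13992958] -8.25981630039342
[ 0.1 -0.3  0.2 -0.7  0.6  0.3  0.8  0.1  0.  -0.4 -0.6  0.9  0.5  0.4
 -0.7  0.2 -0.7 -0.2 -0.1 -0.2]
cam bay [-0.04482765  0.10624572] 0.30801138167125675
stop_front_bottom [array([0.1426, 0.0033]), array([ 0.1439, -0.0271])]
front_top [array([0.141 , 0.0089]), array([ 0.1438, -0.0198])]
back_top [array([0.153 , 0.0086]), array([ 0.154, -0.02 ])]
rubber_through_front [array([0.1325, 0.0322])]
```

Request:
{"api": "arm_command", "payload": {
  "rows": [-0.1,3,-1.2,0,-1.2,0,-1,-0.1,6,-2.4,0,-1.2,0,-1,-0.1,8.5,-2.4,0,-1.2,0,-1,-0.1,10,-2.4,0,-1.2,0,-1,-0.1,11,-2.4,0,-1.2,0,-1,-0.1,11.5,-2.4,0,-1.2,0,-1,-0.1,11.9,-2.4,0,-1.2,0,-1,-0.1,11.9,-2.4,0,-1.2,0,-1,-0.1,11.9,-2.4,0,-1.2,0,-1,-0.1,11.9,-2.4,0,-1.2,0,-1]
}}

```text
time: 7.87
ee_pos: [0.4478, -0.1332, 0.1209]
tcp_rot: [-90.0, -0.1, -8.3]
wrist_force: [0.0, -0.2, -1.6]
opening: 0.0149
```

```bash
cat >> h.py <<'E'
O=np.array([.4951,-.1399]);TH=np.radians(-8.26)
RB=np.array([[np.cos(TH),np.sin(TH)],[-np.sin(TH),np.cos(TH)]])
def st():
    o=sensors.get_obs();print('t',round(o['time'],2),'bay',(RB@(o['ee_pos'][:2]-O)*1000).round(1),'z',(o['ee_pos'][2]*1000).round(1),'rot',o['tcp_rot'].round(2),'op',round(o['opening']*1000,1),'F bay',(RB@o['wrist_force'][:2]).round(2),o['wrist_force'][2].round(2),'T',o['torque'].round(2))
E
python3 - <<'E'
from h import *
W=shot('wrist','w5.png');st();S=shot('side','d5.png')
cv2.imwrite('pics/d5c.png',cv2.resize(S['pixels'][130:220,200:340],None,fx=5,fy=5,interpolation=2))
E
```

```text
t 7.92 bay [-47.8  -0.2] z 120.8 rot [-9.001e+01 -8.000e-02 -8.290e+00] op 15.2 F bay [-0.47  0.85] -1.22 T [0.02 0.01 0.06]
```

View pics/w5.png

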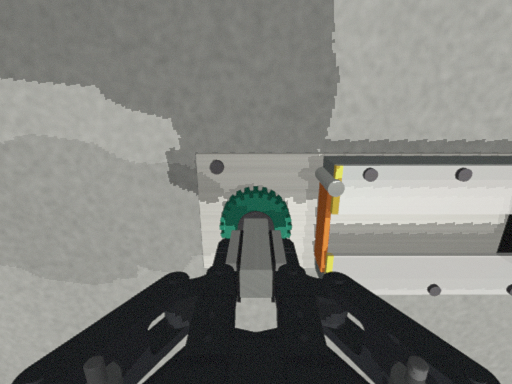

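View pics/d5c.png

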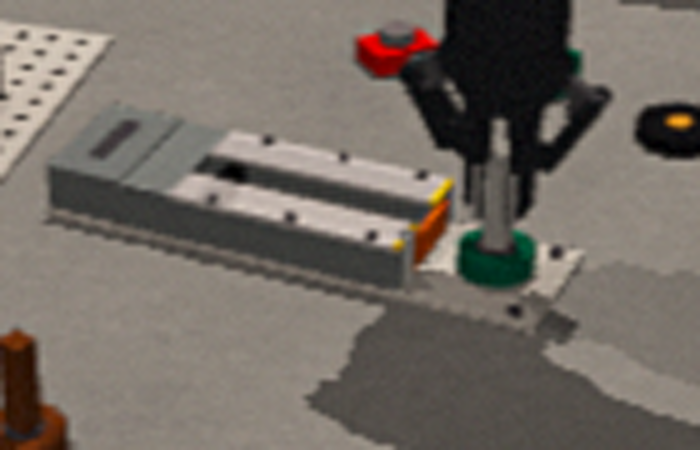

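Request:
{"api": "arm_command", "payload": {
  "rows": [0,0.1,0,0,0,0,-1,0,0.2,0,0,0,0,-1,0,0.3,0,0,0,0,-1,0,0.3,0,0,0,0,-1]
}}

```text
time: 8.3
ee_pos: [0.4474, -0.1332, 0.1171]
tcp_rot: [-90.0, -0.0, -8.3]
wrist_force: [-1.2, 0.7, 0.9]
opening: 0.0155
```

```bash
python3 -c "
from h import *
st()"
```

```text
t 8.3 bay [-48.2  -0.2] z 117.1 rot [-9.0e+01 -2.0e-02 -8.3e+00] op 15.5 F bay [-1.24  0.57] 0.94 T [0.11 0.11 0.01]
```

Request:
{"api": "arm_command", "payload": {
  "rows": [0.3,0,0,0,0,0,-1,0.6,0,0,0,0,0,-1,0.9,0,0,0,0,0,-1,1.2,0,0,0,0,0,-1,1.5,0,0,0,0,0,-1,1.8,0,0,0,0,0,-1,2.1,0,0,0,0,0,-1,2.4,0,0,0,0,0,-1,2.7,0,0,0,0,0,-1,3.0,0,0,0,0,0,-1,3.3,0,0,0,0,0,-1,3.6,0,0,0,0,0,-1]
}}

```text
time: 9.3
ee_pos: [0.4819, -0.1381, 0.1172]
tcp_rot: [-90.0, 0.2, -8.3]
wrist_force: [-14.2, 3.4, 13.2]
opening: 0.0147
```

```bash
python3 -c "
from h import *
st()
S=shot('side')
cv2.imwrite('pics/d6c.png',cv2.resize(S['pixels'][130:220,200:340],None,fx=5,fy=5,interpolation=2))
shot('wrist','w6.png')"
```

```text
t 9.3 bay [-13.3  -0.1] z 117.2 rot [-89.99   0.19  -8.3 ] op 14.7 F bay [-14.59   1.34] 13.16 T [0.64 3.16 0.05]
```

View pics/w6.png

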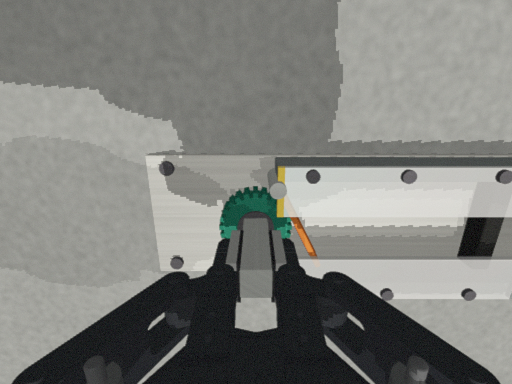

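Request:
{"api": "arm_command", "payload": {
  "rows": [0,-0.1,0,0,0,0,-1,0,-0.2,0,0,0,0,-1,0,-0.2,0,0,0,0,-1]
}}

```text
time: 9.65
ee_pos: [0.4826, -0.1384, 0.1181]
tcp_rot: [-90.0, 0.1, -8.3]
wrist_force: [-3.9, -0.4, -3.7]
opening: 0.0149
```

```bash
python3 -c "
from h import *
st()
d=shot('side','d7.png')
cv2.imwrite('pics/d7c.png',cv2.resize(d['pixels'][130:210,230:320],None,fx=8,fy=7,interpolation=2))"
```

```text
t 9.65 bay [-12.6  -0.3] z 118.1 rot [-90.    0.1  -8.3] op 14.9 F bay [-3.75 -0.97] -3.73 T [-0.    0.99  0.02]
```

View pics/d7c.png

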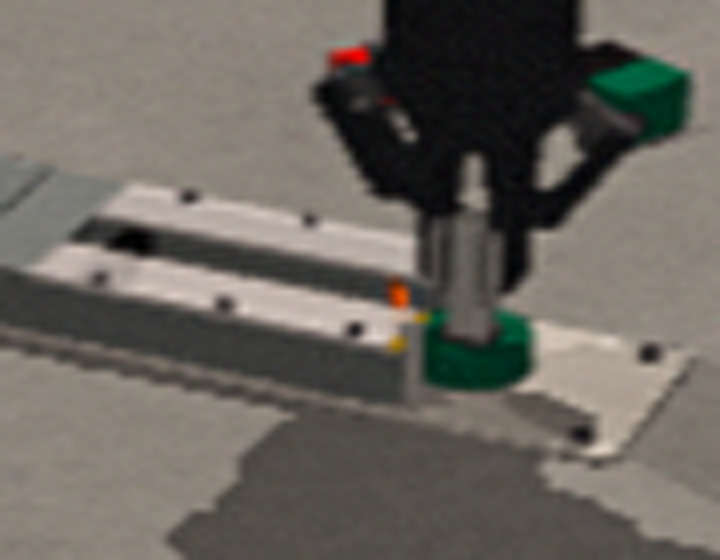

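Pressing the gear down on the plate caused the high drag. Raised 1 mm, only the flap's ~4 N remains, so I carry on at this height.

Request:
{"api": "arm_command", "payload": {
  "rows": [0.3,0,0,0,0,0,-1,0.6,0,0,0,0,0,-1,0.9,0,0,0,0,0,-1,1.2,0,0,0,0,0,-1,1.5,0,0,0,0,0,-1,1.8,0,0,0,0,0,-1]
}}

```text
time: 10.2
ee_pos: [0.5003, -0.1412, 0.1183]
tcp_rot: [-90.0, 0.1, -8.3]
wrist_force: [-6.4, -1.9, -1.8]
opening: 0.0148
```

```bash
python3 -c "
from h import *
st()"
```

```text
t 10.2 bay [ 5.3 -0.5] z 118.3 rot [-90.05   0.11  -8.31] op 14.8 F bay [-6.11 -2.8 ] -1.83 T [-0.51  1.47  0.09]
```

Request:
{"api": "arm_command", "payload": {
  "rows": [0.3,0,0,0,0,0,-1,0.6,0,0,0,0,0,-1,0.9,0,0,0,0,0,-1,1.2,0,0,0,0,0,-1,1.5,0,0,0,0,0,-1,1.8,0,0,0,0,0,-1,2.1,0,0,0,0,0,-1,2.4,0,0,0,0,0,-1,2.7,0,0,0,0,0,-1,3.0,0,0,0,0,0,-1]
}}

```text
time: 11.03
ee_pos: [0.5309, -0.1454, 0.1189]
tcp_rot: [-90.0, -0.0, -8.3]
wrist_force: [-3.7, -2.1, -2.3]
opening: 0.0149
```

```bash
python3 -c "
from h import *
st();shot('wrist','w8.png')"
```

```text
t 11.03 bay [36.2 -0.3] z 118.9 rot [-9.001e+01 -2.000e-02 -8.300e+00] op 14.9 F bay [-3.32 -2.58] -2.28 T [-0.61  0.75  0.01]
```

View pics/w8.png

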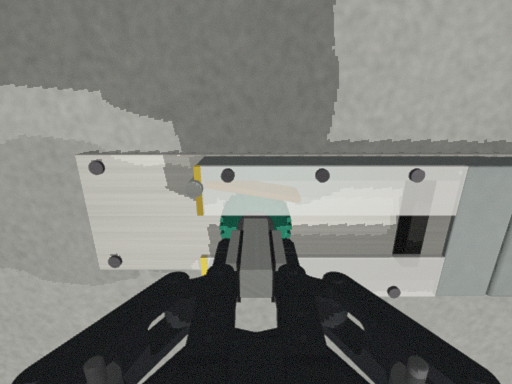

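Request:
{"api": "arm_command", "payload": {
  "rows": [0.3,0,0,0,0,0,-1,0.6,0,0,0,0,0,-1,0.9,0,0,0,0,0,-1,1.2,0,0,0,0,0,-1,1.5,0,0,0,0,0,-1,1.8,0,0,0,0,0,-1,2.1,0,0,0,0,0,-1,2.4,0,0,0,0,0,-1,2.7,0,0,0,0,0,-1,3.0,0,0,0,0,0,-1,3.3,0,0,0,0,0,-1,3.6,0,0,0,0,0,-1]
}}

```text
time: 12.08
ee_pos: [0.5665, -0.1505, 0.119]
tcp_rot: [-90.0, -0.0, -8.3]
wrist_force: [-0.9, -2.0, -1.0]
opening: 0.0149
```

```bash
python3 -c "
from h import *
st()"
```

```text
t 12.08 bay [72.2 -0.3] z 119.0 rot [-9.0e+01 -2.0e-02 -8.3e+00] op 14.9 F bay [-0.61 -2.07] -1.04 T [-0.45  0.23  0.08]
```

Request:
{"api": "arm_command", "payload": {
  "rows": [0.3,0,0,0,0,0,-1,0.6,0,0,0,0,0,-1,0.9,0,0,0,0,0,-1,1.2,0,0,0,0,0,-1,1.5,0,0,0,0,0,-1,1.8,0,0,0,0,0,-1,2.1,0,0,0,0,0,-1,2.1,0,0,0,0,0,-1,2.1,0,0,0,0,0,-1]
}}

```text
time: 12.83
ee_pos: [0.5869, -0.1534, 0.1188]
tcp_rot: [-90.0, 0.0, -8.3]
wrist_force: [0.1, 0.7, -2.0]
opening: 0.0153
```

```bash
python3 - <<'E'
from h import *
W=shot('wrist','w9.png');np.savez('w9.npz',**W)
cv2.imwrite('pics/w9c.png',cv2.resize(W['pixels'][130:290,130:390],None,fx=3,fy=3,interpolation=2))
st()
E
```

```text
t 12.88 bay [92.7 -0.2] z 118.8 rot [-8.999e+01  2.000e-02 -8.300e+00] op 15.0 F bay [ 0.25 -0.44] -2.08 T [ 0.02  0.07 -0.02]
```

View pics/w9c.png

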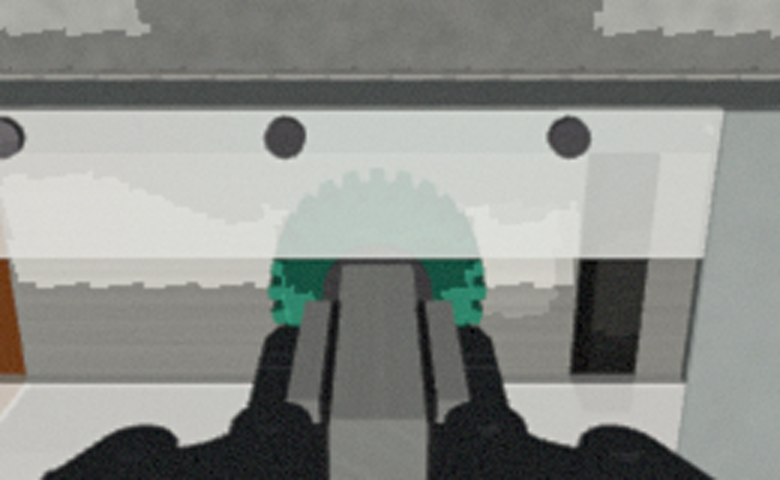

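```bash
python3 - <<'E'
from h import *
W=dict(np.load('w9.npz'))
f=lambda x,y,z:(RB@(onz(W,130+x/3,130+y/3,z)[:2]-O)*1000).round(1)
print('rim R',f(487,290,.0235),f(487,290,.008),'rim L',f(270,290,.0235))
print('bottom',f(580,265,.006),f(571,370,.006),'top',f(600,265,.023),f(592,370,.023),'slotend',f(700,262,.038),f(686,380,.038), 'y edges',f(400,258,.038),f(400,383,.038))
E
```

```text
rim R [117.7   0.7] [120.1  -6.9] rim L [68.2  0.8]
bottom [143.3  -1. ] [143.3 -31. ] top [143.1   6.7] [143.5 -20.5] slotend [159.   14.1] [159.5 -13.7] y edges [97.4 15.1] [ 97.6 -14.4]
```

Request:
{"api": "arm_command", "payload": {
  "rows": [0.3,0.05,0,0,0,0,-1,0.6,0.1,0,0,0,0,-1,0.9,0.1,0,0,0,0,-1,1.2,0.1,0,0,0,0,-1,1.5,0.1,0,0,0,0,-1,1.8,0.1,0,0,0,0,-1,2.0,0.1,0,0,0,0,-1,2.1,0.1,0,0,0,0,-1,2.1,0.1,0,0,0,0,-1,2.1,0.1,0,0,0,0,-1]
}}

```text
time: 13.72
ee_pos: [0.6076, -0.1566, 0.1178]
tcp_rot: [-90.0, 0.0, -8.3]
wrist_force: [-0.2, -1.0, -1.6]
opening: 0.015
```

```bash
python3 -c "
from h import *
st()"
```

```text
t 13.72 bay [113.7  -0.3] z 117.8 rot [-9.0e+01  1.0e-02 -8.3e+00] op 15.0 F bay [-0.02 -1.06] -1.62 T [-0.03  0.    0.04]
```

Request:
{"api": "arm_command", "payload": {
  "rows": [0.1,0,0,0,0,0,-1,0.2,0,0,0,0,0,-1,0.3,0,0,0,0,0,-1,0.3,0,0,0,0,0,-1]
}}

```text
time: 14.05
ee_pos: [0.6108, -0.157, 0.1179]
tcp_rot: [-90.0, -0.0, -8.3]
wrist_force: [-1.0, -0.1, -2.0]
opening: 0.0151
```

```bash
python3 -c "
from h import *
st()"
```

```text
t 14.05 bay [116.9  -0.3] z 117.9 rot [-9.0e+01 -1.0e-02 -8.3e+00] op 15.1 F bay [-0.99 -0.29] -1.99 T [-0.01  0.02  0.  ]
```

Request:
{"api": "arm_command", "payload": {
  "rows": [0.05,0,0,0,0,0,-1,0.05,0,0,0,0,0,-1,0.05,0,0,0,0,0,-1]
}}

```text
time: 14.3
ee_pos: [0.6111, -0.1571, 0.1179]
tcp_rot: [-90.0, 0.0, -8.3]
wrist_force: [0.2, -0.3, -1.8]
opening: 0.0151
```

```bash
python3 -c "
from h import *
st()"
```

```text
t 14.3 bay [117.3  -0.3] z 117.9 rot [-90.    0.   -8.3] op 15.1 F bay [ 0.27 -0.23] -1.82 T [ 0.02 -0.06 -0.01]
```

Request:
{"api": "arm_command", "payload": {
  "rows": [0.05,0,0,0,0,0,-1,0.05,0,0,0,0,0,-1,0.05,0,0,0,0,0,-1]
}}

```text
time: 14.55
ee_pos: [0.6115, -0.1571, 0.1178]
tcp_rot: [-90.0, 0.0, -8.3]
wrist_force: [-1.0, 0.5, -2.4]
opening: 0.0151
```

```bash
python3 -c "
from h import *
st()"
```

```text
t 14.55 bay [117.7  -0.3] z 117.8 rot [-9.0e+01  1.0e-02 -8.3e+00] op 15.1 F bay [-1.06  0.31] -2.38 T [ 0.03  0.14 -0.  ]
```

Request:
{"api": "arm_command", "payload": {
  "rows": [0.05,0,0,0,0,0,-1,0.05,0,0,0,0,0,-1,0.05,0,0,0,0,0,-1]
}}

```text
time: 14.8
ee_pos: [0.6117, -0.1571, 0.1179]
tcp_rot: [-90.0, 0.1, -8.3]
wrist_force: [-4.8, 0.6, 0.5]
opening: 0.0152
```

```bash
python3 -c "
from h import *
st()"
```

```text
t 14.8 bay [117.9  -0.3] z 117.9 rot [-9.0e+01  5.0e-02 -8.3e+00] op 15.2 F bay [-4.83 -0.07] 0.48 T [0.14 1.   0.02]
```

Contact felt: −4.8 N at bay x ≈ 117.9 mm, agreeing with the visual estimate of about 118. I'll ease back slightly, then set the gear down.

Request:
{"api": "arm_command", "payload": {
  "rows": [-0.03,0,0,0,0,0,-1,-0.03,0.05,0,0,0,0,-1,-0.03,0.08,0,0,0,0,-1,-0.03,0.08,0,0,0,0,-1]
}}

```text
time: 15.13
ee_pos: [0.6117, -0.1571, 0.1172]
tcp_rot: [-90.0, 0.0, -8.3]
wrist_force: [-4.5, 1.7, 1.5]
opening: 0.0147
```

```bash
python3 -c "
from h import *
st()"
```

```text
t 15.13 bay [117.8  -0.3] z 117.2 rot [-9.0e+01  1.0e-02 -8.3e+00] op 14.7 F bay [-4.74  1.03] 1.53 T [0.17 1.05 0.02]
```

Request:
{"api": "arm_command", "payload": {
  "rows": [-0.03,0,0,0,0,0,-0.5,-0.03,0,0,0,0,0,-0.4,-0.03,0,0,0,0,0,-0.3,-0.03,0,0,0,0,0,-0.3,-0.03,0,0,0,0,0,-0.3]
}}

```text
time: 15.55
ee_pos: [0.6117, -0.1571, 0.1172]
tcp_rot: [-90.0, -0.0, -8.3]
wrist_force: [0.3, 0.4, 0.5]
opening: 0.0298
```

```bash
python3 - <<'E'
from h import *
W=shot('wrist','w10.png');np.savez('w10.npz',**W)
cv2.imwrite('pics/w10c.png',cv2.resize(W['pixels'][130:290,130:390],None,fx=3,fy=3,interpolation=2))
st()
E
```

```text
t 15.6 bay [117.8  -0.3] z 117.1 rot [-9.0e+01 -2.0e-02 -8.3e+00] op 29.8 F bay [ 0.22 -0.88] 0.14 T [-0.08  0.02 -0.  ]
```

View pics/w10c.png

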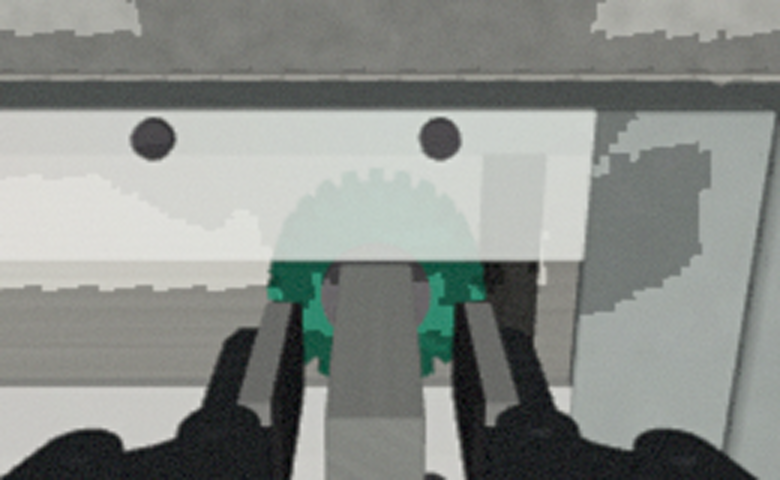

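The rim meets the stop with no visible gap, and the arbor is free between the open pads. I'll lift straight off.

Request:
{"api": "arm_command", "payload": {
  "rows": [0,-0.5,0,0,0,0,-0.3,0,-2,0,0,0,0,-0.3,0,-4,0,0,0,0,-0.3,0,-7,0,0,0,0,-0.3,0,-10,0,0,0,0,-0.3,0,-12,0,0,0,0,-0.3,0,-12,0,0,0,0,-0.3,0,-12,0,0,0,0,-0.3,0,-12,0,0,0,0,-0.3,0,-12,0,0,0,0,-0.3]
}}

```text
time: 16.43
ee_pos: [0.6111, -0.157, 0.2357]
tcp_rot: [-90.0, 0.1, -8.3]
wrist_force: [-0.4, -0.2, 0.1]
opening: 0.03
```

```bash
python3 - <<'E'
from h import *
W=shot('wrist','w11.png');np.savez('w11.npz',**W)
cv2.imwrite('pics/w11c.png',cv2.resize(W['pixels'][140:250,150:350],None,fx=4,fy=4,interpolation=2))
st()
d=shot('scene');cv2.imwrite('pics/s11c.png',cv2.resize(d['pixels'][195:305,190:310],None,fx=6,fy=5,interpolation=2))
E
```

```text
t 16.48 bay [117.3  -0.3] z 235.7 rot [-89.99   0.12  -8.3 ] op 30.0 F bay [ 0.03 -0.45] -0.52 T [-0.04  0.    0.01]
```

View pics/w11c.png

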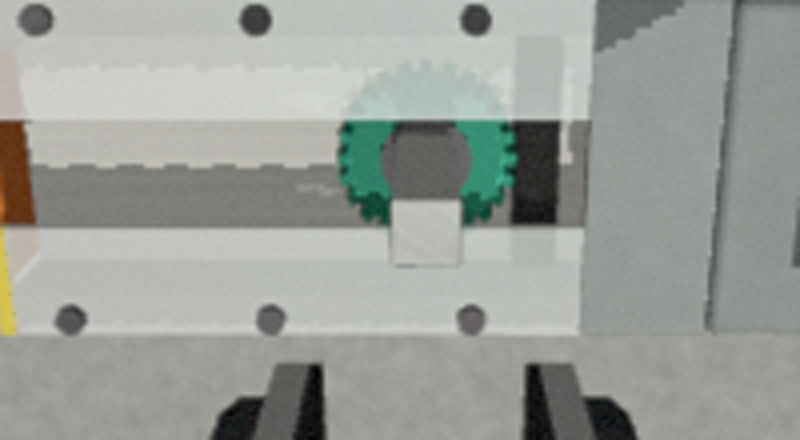

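View pics/s11c.png

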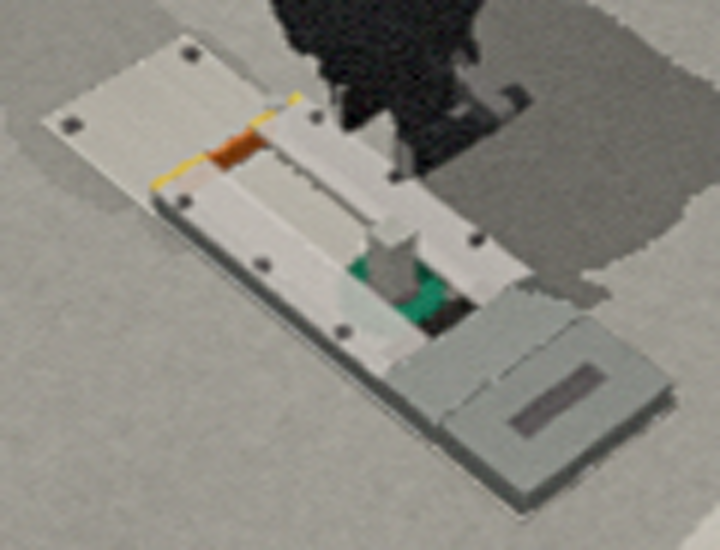

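```bash
python3 - <<'E'
from h import *
W=dict(np.load('w11.npz'))
f=lambda x,y,z:(RB@(onz(W,150+x/4,140+y/4,z)[:2]-O)*1000).round(1)
print('rimL/R z22',f(340,150,.022),f(517,150,.022),'stop top back',f(558,170,.023),'front bottom',f(512,200,.006),'front top',f(521,170,.023),'arbor top',f(427,233,.082),'slotend',f(586,170,.038))
print('slot edges',f(250,120,.038),f(250,226,.038))
E
```

```text
rimL/R z22 [93.8  2.4] [142.7   2.4] stop top back [154.1  -3.1] front bottom [143.  -17.5] front top [143.9  -3.1] arbor top [ 1.178e+02 -1.000e-01] slotend [159.5   1.4]
slot edges [72.1 15. ] [ 70.5 -14.1]
```

```bash
python3 -c "
from h import *
bot.job_done();st()"
```

```text
the job is handed in; nothing more can be done
the job is handed in; nothing more can be done
```

The green gear is standing in the bay's channel against the rubber stop, released, with the flap shut behind it, and I handed the job in at about 16.5 s of the 53 s. The hand-in gives no verdict, so the results below are my own measurements.

**What I did:** I gripped the gear by its steel arbor, set it on the apron, pushed it in through the flap and crept forward in 0.5 mm steps. I felt the stop at about 4.8 N, under the 10 N that would slide it. I then eased back, lowered the gear to the floor, let go and lifted straight off.

**Last checks:**

| Check | Measured |
|---|---|
| Gear centre past the doorway | about 118 mm |
| Arbor off the centre line | about 0 mm (limit 12 mm) |
| Stop face past the doorway | about 143–144 mm before and after, so no shift seen beyond about 1 mm |
| Gap from rim to stop | about 0–1 mm (limit 3 mm) |
| Flap | looks shut in the last wrist and scene pictures; its angle was not measured |
| Gear standing flat | arbor looks upright; tilt was not measured |
| Gripper | clear of the bay and the gear |

**One thing went wrong on the way:** while opening the flap, I was pressing the gear down on the plate and the wrist force reached about 15 N along the channel. The flap's own share was about 4 N once I raised the gear by 1 mm, so I believe it stayed under the 18 N limit, but I could not measure that contact separately.

I saw no contact with the other things on the bench, but I did not re-measure their positions at the end.

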